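# Lock the rotary dish stage by feel

## Robot

A 6-joint arm with a two-finger parallel gripper is mounted at the origin on the work surface. World frame = base frame: x ahead of the robot, y to its left, z up, the work surface at z = 0. Lengths are in m, angles in rad, forces in N, time in s.
With the tool pointing down it reaches from about 0.35 to 0.975 m from the base axis. Payload 4.9 kg.
Tool frame: the origin (TCP) lies midway between the tips of the shut fingers; the grasp point (between the pads) lies 19 mm behind it; z points along the fingers, y is the line along which they close (so a half turn about z gives the same grasp; the last joint's range is limited). The gripper opens to 85 mm and grips with 20 to 120 N. Pads are 22 mm wide; open, the fingers measure 114 mm over their backs; the gripper's body (76 mm by 85 mm) begins 54 mm behind the grasp point. The pads swing forward as they close: fully open they stand 13 mm farther back than shut.
Start: joints at [1.123, 0.053, 1.613, -0, 1.476, -0.119], TCP at [0.202, 0.592, 0.231] pointing down, gripper open.
Joint ranges: [-3.01, 3.01], [-1.01, 2.22], [0.06, 2.58], [-1.02, 4.17], [0.09, 2.62], [-3.14, 3.14]. Speed limits (rad/s): [2.57, 2.57, 3.14, 3.14, 3.14, 3.14].

## Interface

Orientations are given as a unit quaternion [w, x, y, z].
In Python, from plant import manip, grab_frame, camera_params gives the robot as it stands (manip), with the cameras as plain functions.
- The arm moves only by the shell command python3 shift.py, which reads ROWS from standard input. ROWS is 1 to 5 rows, parted by a bar, with the numbers parted by spaces; each row has 7 numbers: the opening from 0.0 (shut) to 1.0 (fully open), then dx, dy, dz in shares of the most that a row can go, 1 being 62.5 mm, then a rotation vector rx, ry, rz in shares of 4 rad (1.0 is 4 rad); each row shifts and turns the commanded pose from where the row before left it, along the tool's axes as they then stand; what a row does not reach is not made up. A row lasts 1/8 s, in which the tool goes at most 0.0625 m and 0.188 rad, less where a joint would pass 70% of its speed; a pose out of reach is approached as far as the arm can. The fingers move at their own pace and stop on an object; the grip force is fixed at half the most. Time passes only in rows, so rows that do not move let the fingers close. It prints the time, the measured TCP pose, the force, the opening and the grip force at its end. A shift or turn number past 1, either way, is cut back to 1. Input that does not fit is refused with a message, and nothing moves.
- manip.state(): the state, without advancing time (a new reading comes with each control period).
- grab_frame(name): name is "side" or "top" or "wrist"; returns the picture (420x560x3 uint8, red, green, blue); there is no depth.
- camera_params(name): a dict with "intrinsics" (3x3 intrinsics, pixels), "xyz" and "orientation" of the camera in the world. Camera axes: x right, y down, z forward; pixel columns grow to the right and rows downward; lengths in m; the calibration is good to about 2 mm. A picture is of the moment at which its call begins: read the wrist's pose just before it. camera_params takes no time and is no camera call; for the wrist camera it gives the pose at the moment of the call.
- manip.job_done(): hands the job in; it is judged then, once.
The state is a dict: "time": time; "joint_pos": joint angles; "joint_vel": joint speeds; "joint_efforts": joint torques, N m; "tool_pos": TCP position; "tool_rot": TCP orientation; "contact_force": force on the tool from outside, world axes, zero at the start; "ft_torque": the same for the moment, N m; "gripper_width": opening from 0.0 (shut) to 1.0 (fully open); "grasp_force": force on a finger pad.
Only numpy, scipy, OpenCV 4.12 (cv2) and the standard library are available. Lean on these libraries where they do the work, as an engineer would, in place of code of your own. Each camera call takes 0.05 s, during which the arm holds its last target. There are 200 camera calls.

## Task

Lock the rotary dish stage so that it can be carried: push its handle round slowly until you feel and see the lock pin drop into the hidden hole (if the handle comes up against its end stop with the pin still up, go back the other way, and never force it), then press the pin's knob down fully home. Finally prove the lock with a firm push sideways on the handle and let go, leaving the pin fully down and everything else on the bench in its place.

Things in the scene. Friction and masses are not known exactly. Their poses are not given: they have to be found in the camera images.
- stage_base: rotary dish stage, fixed to the bench: a beige round drum 200 mm across, 70 mm high. Origin at the centre of its underside, on the vertical turning axis; its +x axis points from there to the lock pin, z up. On the drum turns a dark head 100 mm across with a culture dish on it (top 111 mm above the bench). The drum hides a disc that turns with the head.
- lever: the turning head with its dish, arm and handle, one piece. Origin on the turning axis at bench height, z up; the 20 mm wide arm (76 to 88 mm above the bench) points along its -x axis. Its axes match stage_base's when the arm points straight away from the lock pin; it turns 1.0 rad either side of that, to end stops. It moves with 1 to 4 N at the handle, stays where left.
- handle_mid (a point): on the axis of the upright black round handle at the end of the arm: 22 mm diameter, from 76 to 150 mm above the bench, 130 mm from the turning axis; this point is 125 mm above the bench. Axes parallel to lever. Can be pushed, or straddled from above. With the pin dropped it stops dead both ways, but for about 4 mm of play to either side.
- pin_top (a point): centre of the top of the lock pin's round black knob (36 mm across, 14 mm thick), 78 mm from the turning axis. 134 mm above the bench while the pin rides on the hidden disc, about 122 mm when dropped into a hole, 106 mm fully home.
- hub_axis (a point): on the turning axis, at the top of the dish, 111 mm above the bench. The hidden disc is clamped to the head at an unknown angle and has two holes, 1.6 rad apart. So a hole may lie to either side of the handle's start, 0.15 rad or more away; within the end stops there is one, or one on each side.
- guide_top (a point): centre of the top of the pin's fixed steel guide, 34 mm across, 90 mm above the bench. The 14 mm pin in it has about 2.5 mm to spare on either side in a hole and drops within about 0.2 s of lining up: go slowly past (handle at 60 mm/s or less). Elsewhere the solid disc bears the pin and it cannot be pressed down.
- lock_pin (a joint): how far the lock pin has gone down, m: 0 riding on the hidden disc (start), about 0.012 when it has dropped by its own light spring into a hole, 0.028 fully home at its stop. From 0.012 on it must be pressed, with a few N (under 8), and it stays where it is left.
- dish_stack: stack of three clear culture dishes, 88 mm across, 45 mm high, loose, beside the stage; origin under its centre
- tip_box: grey box with white lid, 122 x 87 x 59 mm, loose, beside the stage; origin under its centre
- reagent_bottle: brown bottle, 70 mm across, 150 mm high, loose; origin under its centre
- mouse: black computer mouse, 105 x 58 x 33 mm, loose; origin under its centre
- notebook: notebook lying flat, 150 x 210 x 12 mm, loose; origin under its centre
- pipettor: white hand pipettor lying on its side, 275 x 50 x 26 mm, loose; origin under its middle

How it is judged:
By the outcome, as a careful person would: the job done as asked, in the order asked, and still so for the second after the job is handed in, with the robot touching nothing.
It also fails if it takes over 70 s, if anything falls off the work surface, if the arm or the gripper's body presses on something with over 40 N, if the wrist force passes 120 N, or if a joint passes its speed limit or range.

## Working session

There is one attempt and no reset: what is moved stays moved. The work goes in short steps, Python scripts to look and compute and a shell command to move; the robot and the scene stay as the last step left them, time stands still between calls to the robot, and variables do not carry over. Pictures are saved under pics/ and viewed, at most 10 in all, crops included, and the job is handed in when it is done.

```bash
ls; mkdir -p pics; python3 - <<'E'
from plant import manip, grab_frame, camera_params
import cv2,numpy as np
for n in ("side","top"):
    p=camera_params(n);print(n,p)
    cv2.imwrite(f"pics/{n}0.png",grab_frame(n)[:,:,::-1])
s=manip.state();print(s)
E
```

```text
pics
plant.py
shift.py
side {'intrinsics': array([[545.99917732,   0.        , 283.43075057],
       [  0.        , 545.99917732, 215.10545732],
       [  0.        ,   0.        ,   1.        ]]), 'xyz': array([-0.05902194, -1.18560573,  1.37912438]), 'orientation': array([-0.38319216,  0.89660999, -0.20202647,  0.09186726])}
top {'intrinsics': array([[384.70742771,   0.        , 274.5446876 ],
       [  0.        , 384.70742771, 201.26511651],
       [  0.        ,   0.        ,   1.        ]]), 'xyz': array([ 0.46544436, -0.02696704,  1.16079427]), 'orientation': array([-0.02301756,  0.70758702, -0.70602439,  0.01789884])}
{'time': 0.1, 'joint_pos': array([ 1.12297042e+00,  5.32731746e-02,  1.61418503e+00,  2.96132590e-05,
        1.47599478e+00, -1.19005873e-01]), 'joint_vel': array([ 1.87818734e-03, -1.60514422e-03, -5.21817148e-03,  1.03599110e-03,
       -1.28846903e-03, -9.62419795e-05]), 'joint_efforts': array([-8.56994266e-04, -3.94904423e+01, -3.71361959e+01, -1.66577938e-04,
        3.95604133e-03,  1.72956870e-06]), 'tool_pos': array([0.20157439, 0.59099644, 0.23017998]), 'tool_rot': array([-2.74259767e-04,  1.63671658e-01,  9.86514431e-01, -8.88936967e-04]), 'contact_force': array([-0.46003607, -0.63212209, -0.67409546]), 'ft_torque': array([ 0.03249964,  0.03408655, -0.00603558]), 'grasp_force': 0.0, 'gripper_width': 0.9977872950171013}
```

View pics/side0.png

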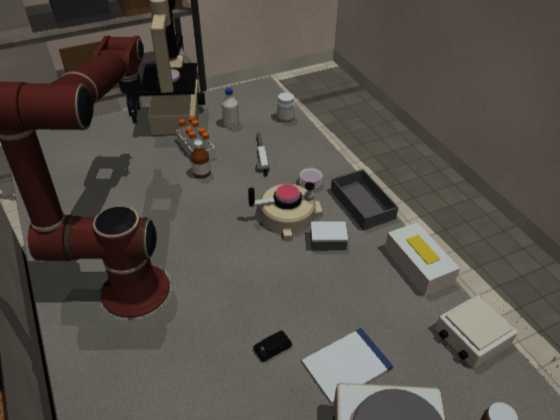

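View pics/top0.png

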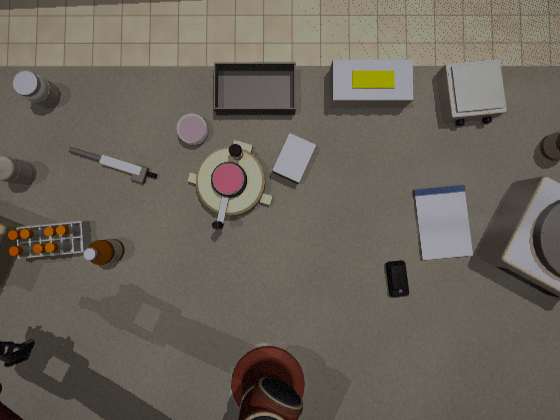

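The side view shows the stage at about (288,205), with its handle at (251,197), knob at (310,187) and red dish at (288,193). In the top view the dish is at (229,179), the knob at (235,151) and the handle end at (218,225). Next I'll extract these by colour and triangulate.

```bash
cat > h.py <<'E'
import cv2,numpy as np
from plant import manip, grab_frame, camera_params
from scipy.spatial.transform import Rotation as R
def cam(n):
    p=camera_params(n);q=p["orientation"]
    return p["intrinsics"],np.array(p["xyz"]),R.from_quat([q[1],q[2],q[3],q[0]]).as_matrix()
def ray(n,u,v,c=None):
    K,o,M=c or cam(n);d=M@np.linalg.solve(K,[u,v,1]);return o,d/np.linalg.norm(d)
def onz(n,u,v,z,c=None):
    o,d=ray(n,u,v,c);return o+d*(z-o[2])/d[2]
def tri(a,b):
    (o,d),(p,e)=a,b
    s=np.linalg.lstsq(np.c_[d,-e],p-o,rcond=None)[0]
    x,y=o+d*s[0],p+e*s[1];return (x+y)/2,np.linalg.norm(x-y)
def proj(n,P,c=None):
    K,o,M=c or cam(n);q=K@(M.T@(np.array(P)-o));return q[:2]/q[2]
def blobs(m,mn=8):
    k,l,s,c=cv2.connectedComponentsWithStats(m.astype(np.uint8))
    return [(c[i].round(1).tolist(),s[i].tolist()) for i in range(1,k) if s[i][4]>=mn]
E
python3 - <<'E'
from h import *
for n,(x0,y0,x1,y1) in dict(side=(235,165,335,245),top=(180,130,280,240)).items():
    im=cv2.imread(f"pics/{n}0.png");c=im[y0:y1,x0:x1].astype(int)
    red=(c[:,:,2]>c[:,:,1]+60); blk=c.max(2)<45
    for nm,m in (("red",red),("blk",blk)):
        print(n,nm,[([b[0][0]+x0,b[0][1]+y0],[b[1][0]+x0,b[1][1]+y0]+b[1][2:]) for b in blobs(m)])
a=cv2.imread("pics/side0.png")[165:245,235:335];b=cv2.imread("pics/top0.png")[135:235,180:280]
cv2.imwrite("pics/crop.png",np.hstack([cv2.resize(a,(400,320),interpolation=2),cv2.resize(b,(320,320),interpolation=2)]))
E
```

```text
side red [([287.3, 191.7], [276, 185, 23, 15, 273])]
side blk [([263.2, 171.1], [256, 168, 13, 9, 53]), ([332.8, 187.7], [331, 180, 4, 16, 47]), ([309.1, 186.1], [305, 183, 9, 8, 59]), ([251.1, 196.3], [248, 188, 7, 18, 98]), ([286.8, 203.1], [274, 194, 28, 15, 179]), ([260.9, 223.5], [259, 222, 4, 4, 10]), ([321.5, 242.4], [310, 233, 25, 12, 76])]
top red [([227.4, 178.3], [213, 164, 30, 29, 670])]
top blk [([234.8, 150.1], [229, 144, 13, 13, 127]), ([236.8, 186.2], [213, 163, 34, 35, 126]), ([276.1, 173.4], [273, 172, 7, 4, 10]), ([217.2, 225.0], [212, 222, 12, 7, 70])]
```

View pics/crop.png

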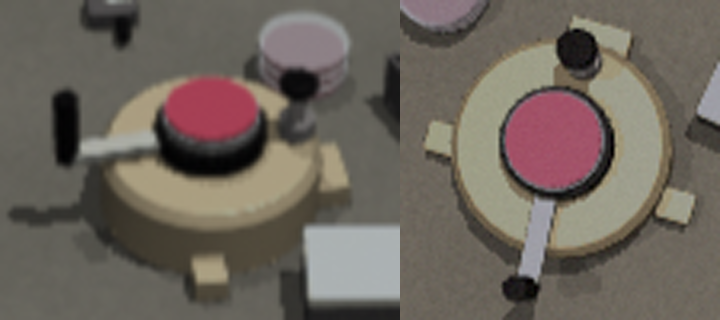

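The crop shows the red dish, the black knob on its guide, the light arm and the upright black handle, with no obstruction near the handle. The box lies on the right, and the dish stack is behind on the left.

```bash
python3 - <<'E'
from h import *
for nm,s,t,z in (("dish",(287.3,191.7),(227.4,178.3),.111),("knob",(309.1,185),(234.6,150),.130),("handle",(251.1,196.8),(217.5,224.8),.113)):
    P,e=tri(ray("side",*s),ray("top",*t));print(nm,P.round(4),round(e,4),"top@z",onz("top",*t,z).round(4),"side@z",onz("side",*s,z).round(4))
d=onz("top",227.4,178.3,.111);k=onz("top",234.6,150,.130);h=onz("top",217.0,225,.140)
print(d,np.linalg.norm((k-d)[:2]),np.linalg.norm((h-d)[:2]),"pin az",np.arctan2(*(k-d)[1::-1]),"arm az",np.arctan2(*(h-d)[1::-1]))
for nm,t,z in (("box",(295,158),.059),("stack",(192,129),.045)): print(nm,onz("top",*t,z))
E
```

```text
dish [0.59   0.1093 0.1143] 0.0027 top@z [0.5892 0.1103 0.111 ] side@z [0.593  0.1122 0.111 ]
knob [0.6643 0.088  0.1348] 0.0028 top@z [0.6639 0.089  0.13  ] side@z [0.6685 0.0925 0.13  ]
handle [0.4627 0.1345 0.118 ] 0.0023 top@z [0.4617 0.1358 0.113 ] side@z [0.4658 0.1392 0.113 ]
[0.58915351 0.11029491 0.111     ] 0.07775372070712706 0.12989902559758057 pin az -0.27694299982479953 arm az 2.966542244463214
box [ 0.65448675 -0.07765492  0.059     ]
stack [0.7425468  0.22454828 0.045     ]
```

Everything agrees with the given sizes: dish to knob 78 mm, dish to handle 130 mm, and heights within 4 mm. The axis is at (0.590,0.110), the pin azimuth is -0.277, and the lever starts at about +0.10. I'll straddle the handle.

The manual's scale: shifts go in shares of 62.5 mm and turns go in shares of 4 rad. Converting my numbers, -0.044 m is -0.704, -0.0388 m is -0.6208.

```bash
echo '0.5 -0.704 -0.6208 0 0 0 0 | 0.5 -0.704 -0.6208 0 0 0 0 | 0.5 -0.704 -0.6208 0 0 0 0 | 0.5 -0.704 -0.6208 0 0 0 0 | 0.5 -0.704 -0.6208 0 0 0 0' | python3 shift.py; echo '0.5 -0.704 -0.6208 0 0 0 0 | 0.5 -0.704 -0.6208 0 0 0 0 | 0.5 -0.704 -0.6208 0 0 0 0 | 0.5 -0.704 -0.6208 0 0 0 -0.0388 | 0.5 0 0 0 0 0 0' | python3 shift.py
cat >> h.py <<'E'
C=np.array([.590,.1103]);A0=2.865
def handle(q): return C+.13*np.array([np.cos(A0+q),np.sin(A0+q)])
def info(q=None,z=None):
    s=manip.state();w=s["tool_rot"];M=R.from_quat([w[1],w[2],w[3],w[0]])
    p=np.array(s["tool_pos"]);r=p[:2]-C
    print("t",round(s["time"],2),"tcp",p.round(4),"q",round((np.arctan2(r[1],r[0])-A0+3.1416)%6.2832-3.1416,3),"r",np.linalg.norm(r).round(4),"F",np.round(s["contact_force"],1),"T",np.round(s["ft_torque"],2),"w",round(s["gripper_width"],2),"j",np.round(s["joint_pos"],2))
    m=M.as_matrix();print("x",m[:,0].round(3),"y",m[:,1].round(3))
    if q is not None:
        t=np.r_[handle(q),z];print("tool delta",(M.inv().apply(t-p)).round(4))
        yd=np.array([-np.cos(A0+q+np.pi/2),-np.sin(A0+q+np.pi/2)]);print("rz",round(float(-(np.arctan2(yd[1],yd[0])-np.arctan2(m[1,1],m[0,1]))),3))
E
python3 -c "
from h import *
info(.10,.105)
cv2.imwrite('pics/w1.png',grab_frame('wrist')[:,:,::-1])"
```

```text
time: 0.72
tool_pos: [0.3477, 0.3351, 0.2309]
tool_rot: [-0.0, 0.163, 0.987, -0.0]
contact_force: [0.4, 0.3, -0.3]
gripper_width: 0.504
grasp_force: 0.0
time: 1.35
tool_pos: [0.4649, 0.13, 0.2308]
tool_rot: [-0.0, 0.09, 0.996, -0.0]
contact_force: [-0.7, -0.3, 1.1]
gripper_width: 0.5
grasp_force: 0.0
t 1.35 tcp [0.4649 0.13   0.2308] q 0.12 r 0.1267 F [-0.7 -0.3  1.1] T [-0.01  0.01 -0.  ] w 0.5 j [ 0.12 -0.3   1.93 -0.    1.51 -1.27]
x [-0.984  0.179  0.001] y [ 0.179  0.984 -0.001]
tool delta [0.0032 0.0026 0.1258]
rz -0.003
```

View pics/w1.png

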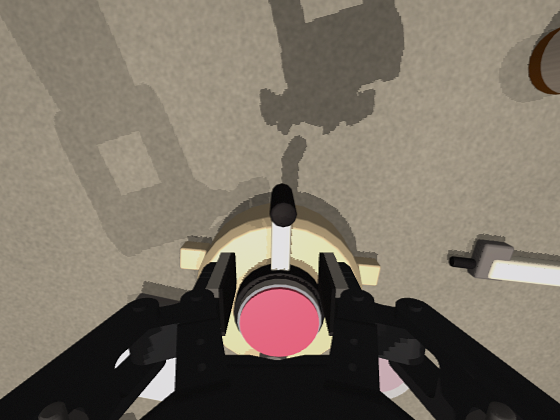

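The wrist view shows the handle top at about (283,205), the arm running toward the dish at (279,318), and the handle laterally midway between the fingers at (230,300) and (330,300). I'll check my handle estimate by projecting it into this view.

```bash
python3 -c "
from h import *
im=cv2.imread('pics/w1.png').astype(int)
print([b for b in blobs(im.max(2)<40,200) if b[0][1]<300])
for z in(.15,.088):print(proj('wrist',[*handle(.10),z]).round(1), onz('wrist',283,212,z).round(4))
print(proj('wrist',[*C,.111]), handle(.1))
"
```

```text
[([283.0, 202.9], [270, 184, 27, 43, 640]), ([462.9, 262.2], [449, 254, 27, 19, 278])]
[276.1 215.6] [0.4601 0.139  0.15  ]
[276.2 196.2] [0.4791 0.1369 0.088 ]
[276.45961914 324.10363097] [0.46202176 0.13313791]
```

In the tool's units: 0.03 m is 0.48, 0.005 m is 0.08.

```bash
echo '0.5 0.08 0.088 0.32 0 0 0 | 0.5 0 0 0.48 0 0 0 | 0.5 0 0 0.48 0 0 0 | 0.5 0 0 0.4 0 0 0 | 0.5 0 0 0.352 0 0 0' | python3 shift.py; echo '0.35 0 0 0 0 0 0 | 0.35 0 0 0 0 0 0 | 0.35 0 0 0 0 0 0' | python3 shift.py
python3 -c "
from h import *
info(.08,.102)
a=grab_frame('side');b=grab_frame('top')
cv2.imwrite('pics/s2.png',a[:,:,::-1]);cv2.imwrite('pics/t2.png',b[:,:,::-1])
cv2.imwrite('pics/c2.png',np.hstack([cv2.resize(a[145:245,225:345],(384,320),interpolation=2),cv2.resize(b[120:240,170:290],(320,320),interpolation=2)])[:,:,::-1])"
```

```text
time: 2.02
tool_pos: [0.4575, 0.1413, 0.1014]
tool_rot: [-0.001, 0.085, 0.996, -0.0]
contact_force: [1.0, 0.3, 0.5]
gripper_width: 0.5
grasp_force: 0.0
time: 2.4
tool_pos: [0.4602, 0.1399, 0.1052]
tool_rot: [0.001, 0.086, 0.996, 0.0]
contact_force: [-0.0, -0.8, 0.6]
gripper_width: 0.357
grasp_force: 0.3
t 2.4 tcp [0.4602 0.1399 0.1052] q 0.052 r 0.1331 F [-0.  -0.8  0.6] T [-0.08  0.05 -0.01] w 0.36 j [ 0.14 -0.19  2.06  0.    1.27 -1.26]
x [-0.985  0.172 -0.001] y [0.172 0.985 0.001]
tool delta [-0.003  -0.0038  0.0032]
rz 0.023
```

View pics/c2.png

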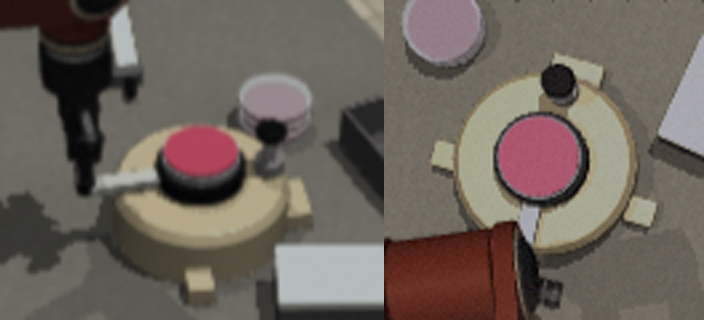

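The gripper straddles the handle, and the knob is visible in both views. I'll start a slow sweep toward negative q, monitoring the knob height and the force.

In the tool's units: 0.005 m is 0.08, 0.038 rad / 4 = 0.0095.

```bash
cat > mon.py <<'E'
from h import *
info()
for n,(x0,y0,x1,y1) in dict(side=(298,172,322,200),top=(224,138,248,162)).items():
    c=grab_frame(n)[y0:y1,x0:x1].max(2)<45
    b=max(blobs(c,3),key=lambda b:b[1][4],default=None)
    print(n,b and [b[0][0]+x0,b[0][1]+y0,b[1][4],"top row",b[1][1]+y0])
E
python3 mon.py
echo '0.35 0 0.08 0 0 0 0.0095 | 0.35 0 0.08 0 0 0 0.0095 | 0.35 0 0.08 0 0 0 0.0095 | 0.35 0 0.08 0 0 0 0.0095' | python3 shift.py>/dev/null; python3 mon.py
```

```text
t 2.5 tcp [0.4607 0.1398 0.1055] q 0.052 r 0.1327 F [-0.2 -0.  -0. ] T [-0.02 -0.    0.02] w 0.35 j [ 0.14 -0.19  2.06  0.    1.27 -1.26]
x [-0.985  0.173 -0.002] y [0.173 0.985 0.001]
side [309.1, 186.1, 59, 'top row', 183]
top [234.8, 150.1, 124, 'top row', 144]
t 3.1 tcp [0.4654 0.1586 0.1051] q -0.093 r 0.1337 F [ 1.7 -2.  -0.3] T [-0.35 -0.14  0.05] w 0.35 j [ 0.18 -0.16  2.03 -0.    1.26 -1.07]
x [-0.947  0.321 -0.002] y [ 0.321  0.947 -0.   ]
side [309.1, 186.1, 59, 'top row', 183]
top [234.7, 150.1, 125, 'top row', 144]
```

In the tool's units: 0.005 m is 0.08, -0.0002 m is -0.0032, 0.038 rad / 4 = 0.0095.

```bash
echo '0.35 -0.0032 0.08 0 0 0 0.0095 | 0.35 -0.0032 0.08 0 0 0 0.0095 | 0.35 -0.0032 0.08 0 0 0 0.0095 | 0.35 -0.0032 0.08 0 0 0 0.0095' | python3 shift.py>/dev/null; python3 mon.py
```

```text
t 3.7 tcp [0.4731 0.1767 0.1047] q -0.24 r 0.1344 F [ 1.5 -2.3  0.3] T [-0.3  -0.04  0.02] w 0.35 j [ 0.21 -0.12  2.   -0.    1.26 -0.88]
x [-0.888  0.461 -0.001] y [ 0.461  0.888 -0.   ]
side [309.1, 186.0, 58, 'top row', 183]
top [234.8, 150.1, 125, 'top row', 144]
```

In the tool's units: 0.005 m is 0.08, -0.0002 m is -0.0032, 0.038 rad / 4 = 0.0095.

```bash
echo '0.35 -0.0032 0.08 0 0 0 0.0095 | 0.35 -0.0032 0.08 0 0 0 0.0095 | 0.35 -0.0032 0.08 0 0 0 0.0095 | 0.35 -0.0032 0.08 0 0 0 0.0095' | python3 shift.py>/dev/null; python3 mon.py
```

```text
t 4.3 tcp [0.4836 0.1935 0.1044] q -0.387 r 0.135 F [-0.5 -3.2  0.9] T [-0.34 -0.   -0.06] w 0.35 j [ 0.24 -0.08  1.97 -0.    1.26 -0.7 ]
x [-0.808  0.589 -0.001] y [ 0.589  0.808 -0.001]
side [309.1, 186.1, 59, 'top row', 183]
top [234.8, 150.0, 125, 'top row', 144]
```

In the tool's units: 0.005 m is 0.08, -0.0008 m is -0.0128, 0.038 rad / 4 = 0.0095.

```bash
echo '0.35 -0.0128 0.08 0 0 0 0.0095 | 0.35 -0.0128 0.08 0 0 0 0.0095 | 0.35 -0.0128 0.08 0 0 0 0.0095 | 0.35 -0.0128 0.08 0 0 0 0.0095' | python3 shift.py>/dev/null; python3 mon.py
```

```text
t 4.9 tcp [0.4977 0.2072 0.1039] q -0.533 r 0.1339 F [-1.4  0.  -0.1] T [-0.09  0.3  -0.07] w 0.35 j [ 0.26 -0.04  1.92  0.    1.26 -0.53]
x [-0.71   0.705  0.002] y [ 0.705  0.71  -0.002]
side [309.1, 186.1, 59, 'top row', 183]
top [234.8, 150.1, 125, 'top row', 144]
```

In the tool's units: 0.005 m is 0.08, -0.0008 m is -0.0128, 0.038 rad / 4 = 0.0095.

```bash
echo '0.35 -0.0128 0.08 0 0 0 0.0095 | 0.35 -0.0128 0.08 0 0 0 0.0095 | 0.35 -0.0128 0.08 0 0 0 0.0095' | python3 shift.py>/dev/null; python3 mon.py
```

```text
t 5.38 tcp [0.5107 0.2157 0.104 ] q -0.649 r 0.1319 F [-1.2 -0.1  0.2] T [-0.04  0.29  0.01] w 0.35 j [ 0.27 -0.    1.89  0.    1.26 -0.41]
x [-0.625  0.78   0.001] y [ 0.78   0.625 -0.001]
side [309.0, 188.5, 59, 'top row', 185]
top [235.4, 151.1, 122, 'top row', 145]
```

The knob moved, so I'll check whether it dropped by the full 12 mm.

```bash
python3 mon.py; python3 -c "
from h import *
for n in('side','top'):print(n,[proj(n,[.665,.089,z]).round(1).tolist() for z in(.13,.118,.102)])
cv2.imwrite('pics/c3.png',np.hstack([cv2.resize(grab_frame('side')[145:245,225:345],(384,320),interpolation=2),cv2.resize(grab_frame('top')[120:240,170:290],(320,320),interpolation=2)])[:,:,::-1])"
```

```text
t 5.47 tcp [0.5113 0.2158 0.1043] q -0.654 r 0.1316 F [-1.   0.7  0.7] T [-0.02 -0.01  0.01] w 0.35 j [ 0.27  0.    1.89  0.    1.25 -0.41]
x [-0.626  0.78   0.   ] y [0.78  0.626 0.   ]
side [309.0, 188.5, 59, 'top row', 185]
top [235.4, 151.1, 124, 'top row', 145]
side [[308.7, 185.9], [308.5, 188.5], [308.3, 191.9]]
top [[234.6, 149.6], [235.1, 150.5], [235.7, 151.5]]
```

View pics/c3.png

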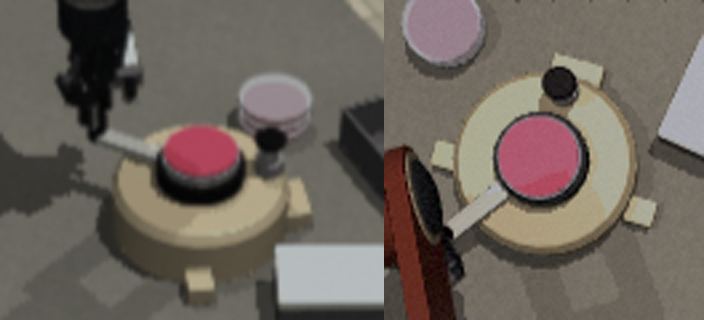

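The crops show the knob lower, at side row 188.5, which matches the prediction for a 12 mm drop. I'll feel for it with small nudges both ways.

In the tool's units: 0.002 m is 0.032.

```bash
for i in 1 2 3; do echo '0.35 0 0.032 0 0 0 0 | 0.35 0 0 0 0 0 0' | python3 shift.py | egrep 'pos|contact'; done; python3 -c "from h import *;info()"
```

```text
tool_pos: [0.5122, 0.2166, 0.1043]
contact_force: [-4.5, -4.2, 3.6]
tool_pos: [0.5126, 0.217, 0.1042]
contact_force: [-9.7, -5.8, 6.9]
tool_pos: [0.5129, 0.2173, 0.1041]
contact_force: [-14.3, -11.1, 11.0]
t 6.42 tcp [0.5129 0.2173 0.1041] q -0.67 r 0.1319 F [-14.3 -11.1  11. ] T [-1.6   2.14 -0.09] w 0.36 j [ 0.27  0.01  1.87 -0.    1.26 -0.41]
x [-0.625  0.78   0.001] y [ 0.78   0.625 -0.011]
```

It stops dead at 21 N, with the pin visibly dropped and well short of the end stop. I'll back off, lift clear and go to the knob.

In the tool's units: -0.03 m is -0.48, -0.005 m is -0.08.

```bash
echo '0.4 0 -0.08 0 0 0 0 | 0.5 0 -0.08 0 0 0 0 | 0.5 0 0 0 0 0 0 | 0.5 0 0 -0.48 0 0 0 | 0.5 0 0 -0.48 0 0 0' | python3 shift.py; echo '0.5 0 0 -0.56 0 0 0 | 0.0 0 0 0 0 0 0 | 0.0 0 0 0 0 0 0 | 0.0 0 0 0 0 0 0' | python3 shift.py | tail -3; python3 -c "
from h import *
info();s=manip.state();w=s['tool_rot'];M=R.from_quat([w[1],w[2],w[3],w[0]]);print(M.inv().apply(np.array([.665,.089,.16])-s['tool_pos']))"; python3 mon.py|tail -2
```

```text
time: 7.05
tool_pos: [0.508, 0.2134, 0.1646]
tool_rot: [-0.0, 0.433, 0.901, -0.0]
contact_force: [0.6, -0.4, 0.2]
gripper_width: 0.501
grasp_force: 0.0
contact_force: [-0.3, 0.3, 0.1]
gripper_width: 0.0
grasp_force: 0.0
t 7.55 tcp [0.5073 0.2131 0.1974] q -0.616 r 0.1319 F [-0.3  0.3  0.1] T [-0.08  0.02  0.08] w 0.0 j [ 0.26 -0.1   1.82  0.    1.42 -0.41]
x [-0.625  0.781  0.001] y [ 0.781  0.625 -0.003]
[-0.19547632  0.0457162   0.03702458]
side [309.0, 188.5, 59, 'top row', 185]
top [235.4, 151.0, 120, 'top row', 145]
```

In the tool's units: -0.049 m is -0.784, -0.048 m is -0.768.

```bash
echo '0 -0.784 0.176 0 0 0 0 | 0 -0.784 0.176 0 0 0 0 | 0 -0.784 0.176 0 0 0 0 | 0 -0.768 0.176 0 0 0 0 | 0 0 0 0.48 0 0 0' | python3 shift.py|head -4; echo '0 0 0 0.24 0 0 0 | 0 0 0 0 0 0 0' | python3 shift.py|head -4; python3 -c "
from h import *
info();s=manip.state();w=s['tool_rot'];M=R.from_quat([w[1],w[2],w[3],w[0]]);print(M.inv().apply(np.array([.6643,.0885,.122])-s['tool_pos']))
a=grab_frame('side');b=grab_frame('top')
cv2.imwrite('pics/c4.png',np.hstack([cv2.resize(a[145:245,225:345],(384,320),interpolation=2),cv2.resize(b[120:240,170:290],(320,320),interpolation=2)])[:,:,::-1])"
```

```text
time: 8.28
tool_pos: [0.6682, 0.086, 0.1712]
tool_rot: [0.003, 0.435, 0.901, 0.001]
contact_force: [0.2, 0.5, -0.6]
time: 8.52
tool_pos: [0.6626, 0.0889, 0.1516]
tool_rot: [-0.002, 0.433, 0.901, -0.001]
contact_force: [-0.3, 0.1, 0.4]
t 8.53 tcp [0.6626 0.0889 0.1516] q 3.131 r 0.0756 F [-0.3  0.1  0.4] T [0.05 0.04 0.  ] w -0.0 j [ 0.02  0.21  1.57  0.    1.36 -0.65]
x [-0.625  0.78   0.003] y [ 0.78   0.625 -0.004]
[-0.00148519  0.00122903  0.02956841]
```

View pics/c4.png

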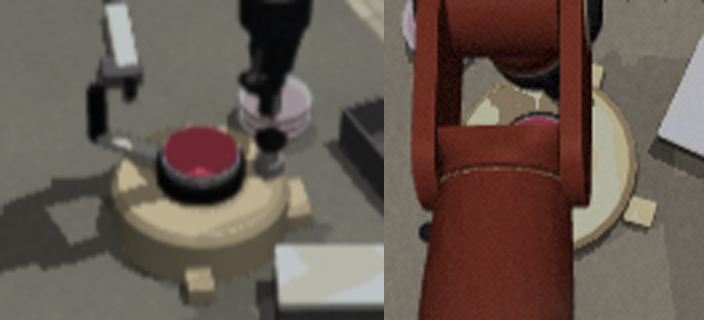

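The shut fingertips stand directly above the knob (crop 270,115 over knob 270,142). I'll press down in small steps.

In the tool's units: 0.012 m is 0.192, 0.01 m is 0.16.

```bash
echo '0 -0.016 0.016 0.192 0 0 0 | 0 0 0 0.16 0 0 0 | 0 0 0 0.08 0 0 0 | 0 0 0 0.08 0 0 0 | 0 0 0 0 0 0 0' | python3 shift.py|sed -n 2,4p; echo '0 0 0 0.064 0 0 0 | 0 0 0 0.064 0 0 0 | 0 0 0 0 0 0 0' | python3 shift.py|sed -n 2,4p
```

```text
tool_pos: [0.6655, 0.0884, 0.1219]
tool_rot: [-0.0, 0.433, 0.901, -0.0]
contact_force: [-0.6, -0.1, 0.1]
tool_pos: [0.6659, 0.0884, 0.1142]
tool_rot: [0.0, 0.433, 0.901, 0.0]
contact_force: [-0.1, -0.0, 2.0]
```

In the tool's units: 0.004 m is 0.064.

```bash
echo '0 0 0 0.064 0 0 0 | 0 0 0 0.064 0 0 0 | 0 0 0 0 0 0 0' | python3 shift.py|sed -n 2,4p; for i in 1 2 3; do echo '0 0 0 0.032 0 0 0 | 0 0 0 0 0 0 0' | python3 shift.py|sed -n '2p;4p'; done
```

```text
tool_pos: [0.6659, 0.0884, 0.106]
tool_rot: [0.0, 0.433, 0.901, 0.0]
contact_force: [1.0, 0.5, 2.1]
tool_pos: [0.666, 0.0884, 0.106]
contact_force: [-2.8, -0.2, 8.0]
tool_pos: [0.6661, 0.0884, 0.1059]
contact_force: [-8.3, -0.7, 15.9]
tool_pos: [0.6662, 0.0885, 0.1058]
contact_force: [-12.4, -0.9, 22.4]
```

The pin is home: it stops at z = 0.106 with force rising to 22 N. I'll lift off, verify, and return to the handle.

In the tool's units: 0.049 m is 0.784, -0.04 m is -0.64.

```bash
echo '0 0 0 -0.48 0 0 0 | 0 0 0 -0.48 0 0 0 | 0.5 0 0 -0.64 0 0 0 | 0.5 0.784 -0.184 0 0 0 0 | 0.5 0.784 -0.184 0 0 0 0' | python3 shift.py|head -2; echo '0.5 0.784 -0.184 0 0 0 0 | 0.5 0.784 -0.184 0 0 0 0 | 0.5 0 0 0 0 0 0' | python3 shift.py|head -2; python3 mon.py; python3 -c "
from h import *
s=manip.state();w=s['tool_rot'];M=R.from_quat([w[1],w[2],w[3],w[0]]);print(M.inv().apply(np.array([.508,.2134,.104])-s['tool_pos']))"
```

```text
time: 11.38
tool_pos: [0.5858, 0.1509, 0.2003]
time: 11.75
tool_pos: [0.5048, 0.2142, 0.1994]
t 11.75 tcp [0.5048 0.2142 0.1994] q -0.608 r 0.1344 F [ 1.6 -0.6  0.6] T [ 0.04 -0.01  0.  ] w 0.5 j [ 0.27 -0.11  1.82  0.    1.43 -0.41]
x [-0.628  0.778  0.001] y [ 0.778  0.628 -0.001]
side [308.9, 192.1, 59, 'top row', 189]
top [236.1, 152.4, 122, 'top row', 147]
[3.15887362e-05 1.11431420e-03 9.59074302e-02]
```

The knob is at side row 192.1, against 191.9 predicted for fully home. Now I'll descend over the handle and do the proof push.

```bash
echo '0.5 0 0.032 0.4 0 0 0 | 0.5 0 0 0.4 0 0 0 | 0.5 0 0 0.4 0 0 0 | 0.5 0 0 0.32 0 0 0 | 0.36 0 0 0 0 0 0' | python3 shift.py|sed -n '2p;4p'; echo '0.36 0 0.064 0 0 0 0 | 0.36 0 0.048 0 0 0 0 | 0.36 0 0 0 0 0 0' | python3 shift.py|sed -n '2p;4,5p'
```

```text
tool_pos: [0.5081, 0.213, 0.1031]
contact_force: [0.0, 0.2, 0.1]
tool_pos: [0.5131, 0.2166, 0.1059]
contact_force: [-8.1, -7.0, 4.2]
gripper_width: 0.36
```

In the tool's units: 0.003 m is 0.048.

```bash
for i in 1 2; do echo '0.36 0 0.048 0 0 0 0 | 0.36 0 0 0 0 0 0' | python3 shift.py|sed -n '2p;4,5p';done
```

```text
tool_pos: [0.5134, 0.217, 0.1057]
contact_force: [-15.4, -13.9, 9.1]
gripper_width: 0.36
tool_pos: [0.5137, 0.2173, 0.1055]
contact_force: [-23.6, -18.8, 16.6]
gripper_width: 0.362
```

It holds against about 30 N with under 1 mm of movement. I'll let go, lift clear and check.

In the tool's units: -0.04 m is -0.64, -0.03 m is -0.48.

```bash
echo '0.4 0 -0.08 0 0 0 0 | 0.5 0 -0.096 0 0 0 0 | 0.5 0 0 0 0 0 0 | 0.5 0 0 -0.48 0 0 0 | 0.5 0 0 -0.64 0 0 0' | python3 shift.py|sed -n '2p;4p'; echo '0.5 0 0 -0.8 0 0 0 | 0.5 0.48 0 -0.48 0 0 0 | 0.5 0.64 0 0 0 0 0 | 0.5 0 0 0 0 0 0 | 0.5 0 0 0 0 0 0' | python3 shift.py|sed -n '1,2p;4p'; python3 mon.py|tail -2; python3 -c "
from h import *
b=grab_frame('top');cv2.imwrite('pics/t5.png',b[:,:,::-1])
a=cv2.imread('pics/top0.png');d=cv2.absdiff(a,b[:,:,::-1].copy()).max(2)>40
print([x for x in blobs(d,40)])"
```

```text
tool_pos: [0.5101, 0.2154, 0.1754]
contact_force: [0.4, 1.1, 1.0]
time: 14.6
tool_pos: [0.467, 0.2699, 0.2554]
contact_force: [-0.6, 0.3, 0.8]
side [308.8, 192.1, 60, 'top row', 189]
top [236.2, 152.4, 122, 'top row', 147]
[([232.7, 146.8], [228, 144, 13, 10, 40]), ([107.3, 314.4], [0, 186, 192, 234, 20036]), ([199.4, 202.5], [183, 188, 33, 26, 291]), ([220.2, 216.7], [212, 196, 18, 34, 200]), ([214.5, 235.9], [211, 231, 8, 10, 51]), ([264.1, 385.2], [245, 381, 36, 14, 92]), ([280.1, 397.8], [260, 386, 34, 23, 134]), ([220.4, 407.3], [196, 390, 45, 30, 562]), ([7.5, 413.2], [0, 401, 23, 19, 227]), ([301.0, 412.7], [294, 401, 14, 19, 114])]
```

View pics/t5.png

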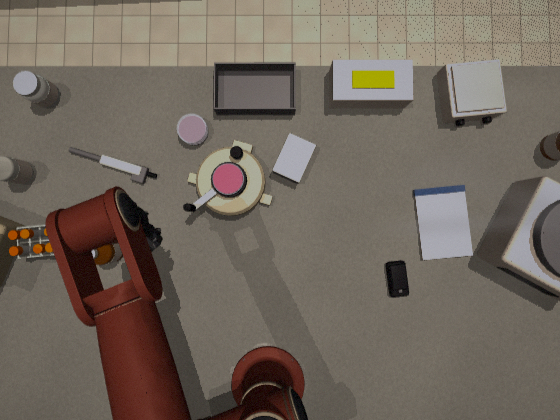

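The knob (236,152) is fully down, the handle at (190,207) is locked and free of the robot, and no visible object has moved. Handing the job in.

```bash
python3 -c "
from plant import manip, grab_frame, camera_params
print(manip.job_done())"
```

```text
the job is handed in; nothing more can be done
None
```

The stage is locked and handed in: the pin dropped into its hole, I pressed it fully home (knob top at 106 mm), it held a firm sideways push of about 30 N, and the robot is clear with nothing else seen to have moved.

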